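# Injectors from the test rack to the carrying rack, in the same order

## Task

Move the four fuel injectors from the blue test rack to the carrying rack with the aluminium pockets, one standing upright in each pocket, in the same order counted from the end with the black knob: the injector nearest the test rack's knob goes in the pocket nearest the carrying rack's knob, and so on. Set each one down gently, without dropping it or tipping it over, and let go of it.

Things in the scene. Friction and masses are not known exactly. Their poses are not given: they have to be found in the camera images.
- injector_a: The tall slim injector: 88 mm high, plain steel cylinder 18 mm across above the foot. Loose, upright, on a round black foot 26 mm across, 10 mm high. Origin: centre of its underside, z up its axis. 60 to 120 g.
- injector_b: The short stout injector: 66 mm high, plain steel cylinder 24 mm across above the foot. Loose, upright, on a round black foot 26 mm across, 10 mm high. Origin: centre of its underside, z up its axis. 60 to 120 g.
- injector_c: The injector with the wide head: 78 mm high, steel stem 18 mm across, and on top from 56 to 78 mm a round aluminium head 32 mm across. Loose, upright, on a round black foot 26 mm across, 10 mm high. Origin: centre of its underside, z up its axis. 60 to 120 g.
- injector_d: The injector with the side plug: 82 mm high, steel cylinder 20 mm across, with a small black plastic plug (14 mm wide, 29 to 43 mm above the underside) that sticks out to 23 mm from the axis along its own +x; plain above the plug. Loose, upright, on a round black foot 26 mm across, 10 mm high. Origin: centre of its underside, z up its axis. 60 to 120 g.
- seat_a: Fixed black rubber cup on the test rack, 46 mm across, 14 mm high, floor 4 mm thick, 36 mm clear inside; origin: centre of its underside. The four cups look alike. Injector a stands in this one at the start; the cup stays and marks the place injector a came from.
- seat_b: Fixed black rubber cup on the test rack, 46 mm across, 14 mm high, floor 4 mm thick, 36 mm clear inside; origin: centre of its underside. The four cups look alike. Injector b stands in this one at the start; the cup stays and marks the place injector b came from.
- seat_c: Fixed black rubber cup on the test rack, 46 mm across, 14 mm high, floor 4 mm thick, 36 mm clear inside; origin: centre of its underside. The four cups look alike. Injector c stands in this one at the start; the cup stays and marks the place injector c came from.
- seat_d: Fixed black rubber cup on the test rack, 46 mm across, 14 mm high, floor 4 mm thick, 36 mm clear inside; origin: centre of its underside. The four cups look alike. Injector d stands in this one at the start; the cup stays and marks the place injector d came from.
- test_rack: Fixed blue base 64 x 252 x 12 mm with the four black cups; injectors stand in them in any order, undersides 16 mm above the table. Places 52 mm apart along its own y: y = 78, 26, -26, -78 mm, x = 0. A black knob (26 mm across, 34 mm high) at y = +124 mm marks the end to count from. Origin: row's centre, on the table; z up. Left or right of centre, turned any way.
- carry_rack: Fixed dark base 64 x 252 x 12 mm with four empty aluminium pockets, 48 x 48 mm inside, walls 4 mm, floor 16 mm and wall tops 30 mm above the table. Places 52 mm apart along its own y: y = 78, 26, -26, -78 mm, x = 0. A black knob (26 mm across, 34 mm high) at y = +124 mm marks the end to count from. Origin: row's centre, on the table; z up. Left or right of centre, turned any way.
Things that resemble listed ones, but are neither listed nor needed, are in the scene too. What is shaped like the injector_c but red is not meant.

How it is judged:
At the end, for the whole second after the job is handed in: Each injector stands upright (within 0.12 rad) on the floor of the carrying rack's pocket (base within 15 mm of the pocket's centre along and across the row, and about 6 mm in height) whose number from the knob is that of the cup it came from on the test rack, at rest and released (((y of seat_a in the frame of test_rack between 0.063 and 0.093 m and y of injector_a in the frame of carry_rack between 0.063 and 0.093 m) or (y of seat_a in the frame of test_rack between 0.011 and 0.041 m and y of injector_a in the frame of carry_rack between 0.011 and 0.041 m) or (y of seat_a in the frame of test_rack between -0.041 and -0.011 m and y of injector_a in the frame of carry_rack between -0.041 and -0.011 m) or (y of seat_a in the frame of test_rack between -0.093 and -0.063 m and y of injector_a in the frame of carry_rack between -0.093 and -0.063 m)) and x of injector_a in the frame of carry_rack between -0.015 and 0.015 m and z of injector_a in the frame of carry_rack between 0.01 and 0.022 m and angle between each of injector_a, injector_b, injector_c, injector_d's own z axis and vertical below 0.12 rad and linear speed of each of injector_a, injector_b, injector_c, injector_d below 0.02 m/s and angular speed of each of injector_a, injector_b, injector_c, injector_d below 0.2 rad/s and contact force between the fingers and injector_a below 0.1 N and ((y of seat_b in the frame of test_rack between 0.063 and 0.093 m and y of injector_b in the frame of carry_rack between 0.063 and 0.093 m) or (y of seat_b in the frame of test_rack between 0.011 and 0.041 m and y of injector_b in the frame of carry_rack between 0.011 and 0.041 m) or (y of seat_b in the frame of test_rack between -0.041 and -0.011 m and y of injector_b in the frame of carry_rack between -0.041 and -0.011 m) or (y of seat_b in the frame of test_rack between -0.093 and -0.063 m and y of injector_b in the frame of carry_rack between -0.093 and -0.063 m)) and x of injector_b in the frame of carry_rack between -0.015 and 0.015 m and z of injector_b in the frame of carry_rack between 0.01 and 0.022 m and contact force between the fingers and injector_b below 0.1 N and ((y of seat_c in the frame of test_rack between 0.063 and 0.093 m and y of injector_c in the frame of carry_rack between 0.063 and 0.093 m) or (y of seat_c in the frame of test_rack between 0.011 and 0.041 m and y of injector_c in the frame of carry_rack between 0.011 and 0.041 m) or (y of seat_c in the frame of test_rack between -0.041 and -0.011 m and y of injector_c in the frame of carry_rack between -0.041 and -0.011 m) or (y of seat_c in the frame of test_rack between -0.093 and -0.063 m and y of injector_c in the frame of carry_rack between -0.093 and -0.063 m)) and x of injector_c in the frame of carry_rack between -0.015 and 0.015 m and z of injector_c in the frame of carry_rack between 0.01 and 0.022 m and contact force between the fingers and injector_c below 0.1 N and ((y of seat_d in the frame of test_rack between 0.063 and 0.093 m and y of injector_d in the frame of carry_rack between 0.063 and 0.093 m) or (y of seat_d in the frame of test_rack between 0.011 and 0.041 m and y of injector_d in the frame of carry_rack between 0.011 and 0.041 m) or (y of seat_d in the frame of test_rack between -0.041 and -0.011 m and y of injector_d in the frame of carry_rack between -0.041 and -0.011 m) or (y of seat_d in the frame of test_rack between -0.093 and -0.063 m and y of injector_d in the frame of carry_rack between -0.093 and -0.063 m)) and x of injector_d in the frame of carry_rack between -0.015 and 0.015 m and z of injector_d in the frame of carry_rack between 0.01 and 0.022 m and contact force between the fingers and injector_d below 0.1 N); the robot touches nothing.
It fails at once if an injector tipped over (past 0.8 rad) (angle between any of injector_a, injector_b, injector_c, injector_d's own z axis and vertical above 0.8 rad).
It fails at once if an injector dropped (falling free faster than 0.8 m/s, a fall of about 35 mm) ((linear speed of injector_a above 0.8 m/s and contact force between the fingers and injector_a below 0.05 N) or (linear speed of injector_b above 0.8 m/s and contact force between the fingers and injector_b below 0.05 N) or (linear speed of injector_c above 0.8 m/s and contact force between the fingers and injector_c below 0.05 N) or (linear speed of injector_d above 0.8 m/s and contact force between the fingers and injector_d below 0.05 N)).
It also fails if it takes over 109 s, if anything falls off the work surface, if the arm or the gripper's body presses on something with over 40 N, if the wrist force passes 120 N, or if a joint passes its speed limit or range.

## Robot

A 6-joint arm with a two-finger parallel gripper is mounted at the origin on the work surface. World frame = base frame: x ahead of the robot, y to its left, z up, the work surface at z = 0. Lengths are in m, angles in rad, forces in N, time in s.
With the tool pointing down it reaches from about 0.35 to 0.975 m from the base axis. Payload 4.9 kg.
Tool frame: the origin (TCP) lies on the front face of the gripper's body, between the roots of the fingers; the fingertips stand 73 mm ahead of it and the grasp point (between the pads) lies 54 mm ahead of it (tip_extent is the distance from the TCP to the fingertips, in m); y points along the fingers, x is the direction in which the jaws open and shut, and the axes are right-handed (so a half turn about y gives the same grasp; the last joint's range is limited). The gripper opens to 85 mm and grips with 20 to 120 N. Pads are 22 mm wide; open, the fingers measure 114 mm over their backs; the gripper's body (76 mm by 85 mm) begins 54 mm behind the grasp point. The pads swing forward as they close: fully open they stand 13 mm farther back than shut.
Start: joints at [1.177, 0.053, 1.613, -0, 1.476, -0.119], TCP at [0.17, 0.602, 0.304] pointing down, gripper open.
Joint ranges: [-3.01, 3.01], [-1.01, 2.22], [0.06, 2.58], [-1.02, 4.17], [0.09, 2.62], [-3.14, 3.14]. Speed limits (rad/s): [2.57, 2.57, 3.14, 3.14, 3.14, 3.14].

## Interface

Orientations are given as a unit quaternion [w, x, y, z].
In Python, from plant import state, grab_frame, camera_info, job_done, tip_extent gives the robot as it stands.
- The arm moves only by the tool carry_out, never from a script. Its argument "rows" is a list that holds one entry, the list of rows, each a list of 7 numbers: the turn, a rotation vector about the world's x, y, z as a fraction of full scale, then the shift along the world's x, y, z as a fraction of full scale, then the finger opening in mm, from 0 to 85.4. A call has 1 to 5 rows; each row shifts and turns the commanded pose from where the row before left it; what a row does not reach is not made up. Full scale, the value 1, is 40 mm for a shift and 4 degrees for a turn. A row lasts 1/10 s, in which the tool goes at most 50 mm and 8.59 degrees, less where a joint would pass 70% of its speed; a pose out of reach is approached as far as the arm can. A call with a number of a shift or a turn outside -1 to 1 is refused whole. A call with a gripper value outside its range is refused whole. The fingers move at their own pace and stop on an object; the grip force is fixed at half the most. Time passes only in rows, so rows that do not move let the fingers close. It gives the time, the measured TCP pose, the force and the opening at its end, in the units of the state.
- state(): the state, without advancing time (a new reading comes with each control period).
- grab_frame(name): name is "scene" or "top" or "wrist"; returns the picture (400x640x3 uint8, blue, green, red); there is no depth.
- camera_info(name): a dict with "intrinsics" (3x3 intrinsics, pixels), "xyz" and "rotation" of the camera in the world; the wrist camera has in their place "tool_from_camera" (4x4, takes a point from camera to tool coordinates, whose origin is the TCP and whose axes are the tool frame's). Camera axes: x right, y down, z forward; pixel columns grow to the right and rows downward; lengths in m; the calibration is good to about 2 mm. A picture is of the moment at which its call begins: read the wrist's pose just before it. camera_info takes no time and is no camera call.
- job_done(): hands the job in, once; it reports no verdict.
The state is a dict: "time": time; "joint_pos": joint angles; "joint_vel": joint speeds; "joint_efforts": joint torques, N m; "tool_pos": TCP position; "tool_rot": TCP orientation; "contact_force": force on the tool from outside, world axes, zero at the start; "ft_torque": the same for the moment, N m; "gripper_width": opening from 0.0 (shut) to 1.0 (fully open).
Only numpy, scipy, OpenCV 4.12 (cv2) and the standard library are available. Lean on these libraries where they do the work, as an engineer would, in place of code of your own. Each camera call takes 0.05 s, during which the arm holds its last target.

## Working session

There is one attempt and no reset: what is moved stays moved. The work goes in short steps, Python scripts to look and compute and a tool call to move; the robot and the scene stay as the last step left them, time stands still between calls to the robot, and variables do not carry over. Pictures are saved under pics/ and viewed, and the job is handed in when it is done.

Besides the shell and the picture viewer there is one more tool, called in YAML: its name, and indented under it one key for each argument. carry_out: Moves the arm, as the interface text tells. Shift numbers are shares of 40 mm and turn numbers shares of 4 degrees, none past 1 either way. Its arguments: {"type":"object","properties":{"rows":{"type":"array"}},"required":["rows"]}

```bash
mkdir -p pics; ls; python3 - <<'E'
from plant import *
import cv2,numpy as np
print(state()); print(tip_extent if not callable(tip_extent) else tip_extent())
for n in("scene","top"):
    cv2.imwrite(f"pics/{n}0.png",grab_frame(n))
for n in("scene","top","wrist"): print(n,camera_info(n))
E
```

```text
pics
{'time': 0.0, 'joint_pos': array([ 1.17699185e+00,  5.33334390e-02,  1.61431636e+00, -1.57160522e-05,
        1.47599057e+00, -1.19010257e-01]), 'joint_vel': array([5.55904238e-04, 1.49905841e-03, 6.76421108e-04, 9.44460097e-05,
       1.44757377e-03, 2.00596476e-04]), 'joint_efforts': array([-5.88244693e-04, -3.93664885e+01, -3.70183897e+01, -3.76326102e-05,
        6.84011189e-03,  6.00540076e-06]), 'tool_pos': array([0.16941544, 0.60109927, 0.30266403]), 'tool_rot': array([-0.56339978,  0.56414006,  0.42618329, -0.42742775]), 'contact_force': array([ 0.37993288, -0.70107543, -0.59473565]), 'ft_torque': array([ 0.01943452, -0.0277111 , -0.03224043]), 'gripper_width': 0.9984953923672629}
0.0726
scene {'intrinsics': array([[497.32682722,   0.        , 327.12939036],
       [  0.        , 497.32682722, 203.72189406],
       [  0.        ,   0.        ,   1.        ]]), 'xyz': array([ 1.10389929, -0.2673149 ,  0.80314803]), 'rotation': array([-0.27839354,  0.78424639,  0.52069039, -0.19062042])}
top {'intrinsics': array([[367.79629173,   0.        , 319.84590478],
       [  0.        , 367.79629173, 199.23213719],
       [  0.        ,   0.        ,   1.        ]]), 'xyz': array([ 0.47406655, -0.04205961,  0.68077925]), 'rotation': array([-0.04826378,  0.71218884, -0.69883633,  0.04566661])}
wrist {'intrinsics': array([[281.95725597,   0.        , 319.09736675],
       [  0.        , 281.95725597, 202.30829998],
       [  0.        ,   0.        ,   1.        ]]), 'tool_from_camera': array([[ 9.99999950e-01,  2.78956218e-04, -1.50214311e-04,
         1.29163222e-03],
       [ 2.27011586e-04, -3.00126858e-01,  9.53899270e-01,
        -6.92870250e-02],
       [ 2.21012784e-04, -9.53899256e-01, -3.00126907e-01,
         7.58167560e-02],
       [ 0.00000000e+00,  0.00000000e+00,  0.00000000e+00,
         1.00000000e+00]])}
```

View pics/scene0.png

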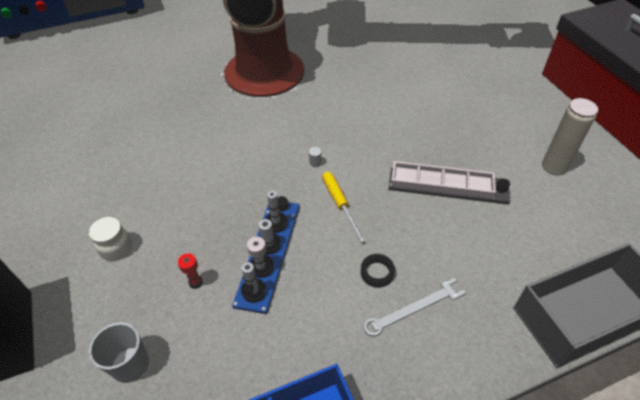

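View pics/top0.png

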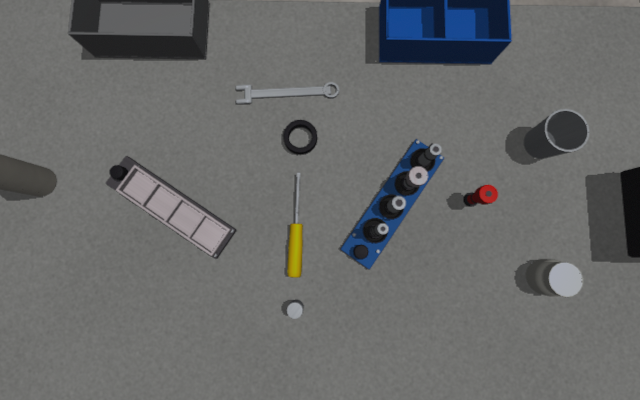

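Both racks show: test rack knob at top-view (361,252), carry rack knob at (118,172). I'll enlarge these.

```bash
python3 - <<'E'
import cv2
a=cv2.imread("pics/top0.png"); s=cv2.imread("pics/scene0.png")
cv2.imwrite("pics/t1.png",cv2.resize(a[130:275,325:455],None,fx=4,fy=4,interpolation=3))
cv2.imwrite("pics/t2.png",cv2.resize(a[145:270,95:250],None,fx=4.5,fy=4.5,interpolation=3))
cv2.imwrite("pics/t3.png",cv2.resize(s[180:320,225:310],None,fx=4,fy=4,interpolation=3))
E
```

```text
(no output)
```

View pics/t1.png

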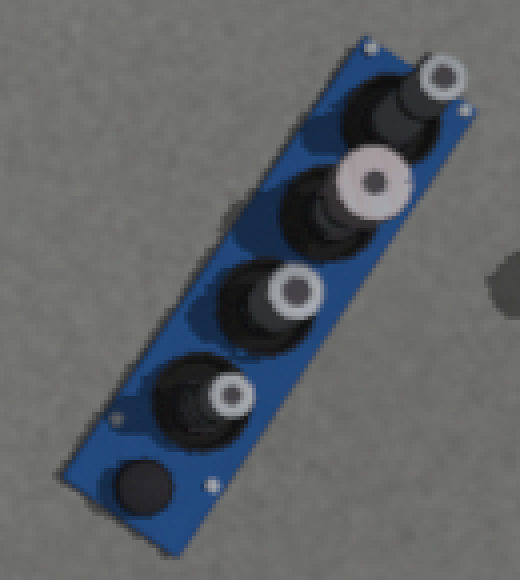

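View pics/t2.png

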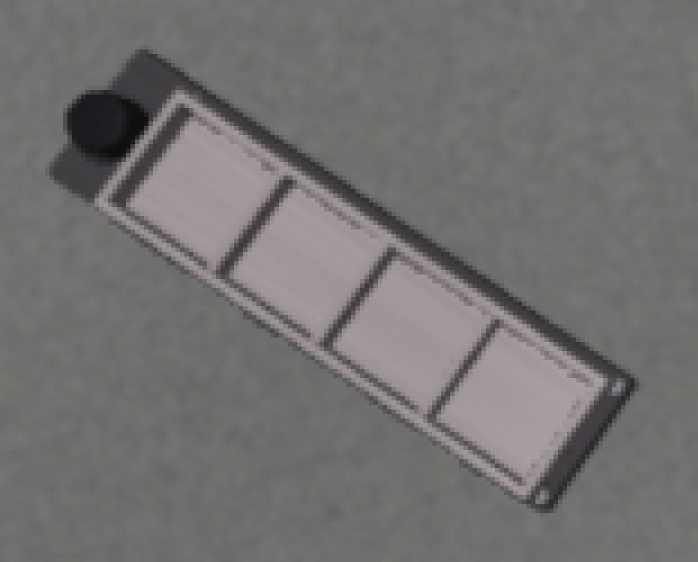

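View pics/t3.png

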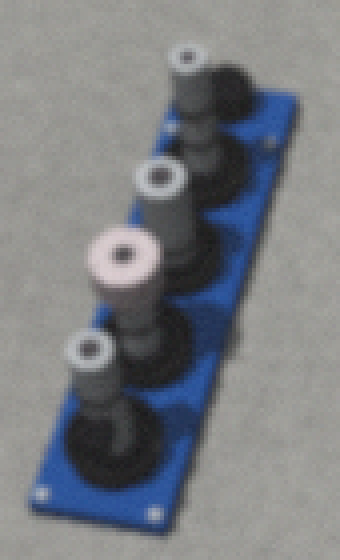

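```bash
cat >h.py <<'E'
import numpy as np,cv2
from plant import *
from scipy.spatial.transform import Rotation as R
def rot(q): return R.from_quat([q[1],q[2],q[3],q[0]]).as_matrix()
def cam(n,st=None):
    c=camera_info(n);K=c['intrinsics']
    if n!='wrist': return K,rot(c['rotation']),np.array(c['xyz'])
    T=c['tool_from_camera'];Rt=rot(st['tool_rot'])
    return K,Rt@T[:3,:3],Rt@T[:3,3]+st['tool_pos']
def back(C,uv,z):
    K,Rc,p=C;uv=np.atleast_2d(uv)
    d=np.c_[uv,np.ones(len(uv))]@np.linalg.inv(K).T@Rc.T
    return p+d*((z-p[2])/d[:,2])[:,None]
def proj(C,X):
    K,Rc,p=C;c=(np.atleast_2d(X)-p)@Rc@K.T
    return c[:,:2]/c[:,2:]
def fit(P,L): # 2D rigid L->P
    lm=L.mean(0);pm=P.mean(0);H=(L-lm).T@(P-pm)
    a=np.arctan2(H[0,1]-H[1,0],H[0,0]+H[1,1]);M=np.array([[np.cos(a),-np.sin(a)],[np.sin(a),np.cos(a)]])
    t=pm-M@lm;return t,a,P-(L@M.T+t)
E
python3 - <<'E'
from h import *
C=cam('top')
def crop(p,f,o): return (np.array(p,float)+.5)/f-.5+np.array(o)
t=crop([(365,38),(477,112),(178,557),(62,478)],4,(325,130))
P=back(C,t,.012); print(P.round(4)); print(np.linalg.norm(P-np.roll(P,1,0),axis=1))
knobT=back(C,crop([(144,488)],4,(325,130)),.034);print('knob',knobT)
c=crop([(142,50),(50,172),(545,512),(636,380)],4.5,(95,145))
Q=back(C,c,.012); print(Q.round(4)); print(np.linalg.norm(Q-np.roll(Q,1,0),axis=1))
print('knob',back(C,crop([(98,125)],4.5,(95,145)),.034))
c2=crop([(180,92),(97,203),(530,499),(610,382)],4.5,(95,145))
Q2=back(C,c2,.03); print(Q2.round(4)); print(np.linalg.norm(Q2-np.roll(Q2,1,0),axis=1),Q2.mean(0))
print('tops',[ (z,back(C,crop([(u,v)],4,(325,130)),.016+z).round(4)[0,:2]) for u,v,z in [(231,396,.088),(231,396,.082),(297,291,.066),(374,182,.078),(443,77,.088),(443,77,.082)]])
st=state();print(rot(st['tool_rot']).round(3))
E
```

```text
[[ 0.6805 -0.2165  0.012 ]
 [ 0.6459 -0.268   0.012 ]
 [ 0.4395 -0.1293  0.012 ]
 [ 0.4735 -0.077   0.012 ]]
[0.24963926 0.06204623 0.24875655 0.06236026]
knob [[ 0.46987402 -0.11157185  0.034     ]]
[[0.6386 0.3243 0.012 ]
 [0.5866 0.3575 0.012 ]
 [0.4527 0.1463 0.012 ]
 [0.506  0.1125 0.012 ]]
[0.24982115 0.06171579 0.25007682 0.06306128]
knob [[0.60226172 0.32704035 0.034     ]]
[[0.6172 0.2976 0.03  ]
 [0.5714 0.3268 0.03  ]
 [0.4582 0.1474 0.03  ]
 [0.5041 0.1186 0.03  ]]
[0.21169426 0.05429595 0.21218374 0.05424995] [0.53772812 0.22256374 0.03      ]
tops [(0.088, array([ 0.5066, -0.1379])), (0.082, array([ 0.507 , -0.1389])), (0.066, array([ 0.5513, -0.1688])), (0.078, array([ 0.595 , -0.1979])), (0.088, array([ 0.6365, -0.2237])), (0.082, array([ 0.6382, -0.2255]))]
[[ 0.271 -0.001 -0.962]
 [ 0.962 -0.002  0.271]
 [-0.002 -1.     0.   ]]
```

carry_out:
  rows:
    - [[0, 0, -0.4, 0.42, -0.925, 0, 50], [0, 0, -0.4, 0.42, -0.925, 0, 50], [0, 0, -0.4, 0.42, -0.925, 0, 50], [0, 0, -0.4, 0.42, -0.925, 0, 50], [0, 0, -0.4, 0.42, -0.925, 0, 50]]

```text
time: 0.6
tool_pos: [0.2537, 0.4149, 0.3032]
tool_rot: [-0.592, 0.592, 0.386, -0.387]
contact_force: [0.6, -0.4, 0.3]
gripper_width: 0.584
```

carry_out:
  rows:
    - [[0, 0, -0.4, 0.42, -0.925, 0, 50], [0, 0, -0.4, 0.42, -0.925, 0, 50], [0, 0, -0.4, 0.42, -0.925, 0, 50], [0, 0, -0.4, 0.42, -0.925, 0, 50], [0, 0, -0.4, 0.42, -0.925, 0, 50]]

```text
time: 1.1
tool_pos: [0.3377, 0.23, 0.3035]
tool_rot: [-0.618, 0.618, 0.344, -0.344]
contact_force: [0.1, -0.4, 0.2]
gripper_width: 0.582
```

carry_out:
  rows:
    - [[0, 0, -0.4, 0.42, -0.925, 0, 50], [0, 0, -0.4, 0.42, -0.925, 0, 50], [0, 0, -0.4, 0.42, -0.925, 0, 50], [0, 0, -0.4, 0.42, -0.925, 0, 50], [0, 0, -0.4, 0.42, -0.925, 0, 50]]

```text
time: 1.6
tool_pos: [0.4217, 0.0448, 0.3036]
tool_rot: [0.64, -0.64, -0.3, 0.3]
contact_force: [0.6, 0.5, 0.3]
gripper_width: 0.582
```

carry_out:
  rows:
    - [[0, 0, -0.4, 0.42, -0.925, 0, 50], [0, 0, -0.4, 0.42, -0.925, 0, 50], [0, 0, -0.4, 0.42, -0.925, 0, 50], [0, 0, -0.4, 0.42, -0.925, 0, 50], [0, 0, -0.4, 0.42, -0.925, 0, 50]]

```text
time: 2.1
tool_pos: [0.5058, -0.1401, 0.3033]
tool_rot: [0.66, -0.66, -0.254, 0.255]
contact_force: [0.5, 0.5, -0.2]
gripper_width: 0.582
```

```bash
python3 - <<'E'
from h import *
st=state();im=grab_frame('wrist');C=cam('wrist',st)
uT=np.array([-.830,.558]);O=np.array([.5727,-.1815])
for y,h in zip((.078,.026,-.026,-.078),(.088,.066,.078,.082)):
    b=O+y*uT
    for z in(.026,.016+h):
        p=proj(C,[*b,z])[0]; print(y,z,p.round(1)); 
        if 0<p[0]<640 and 0<p[1]<400: cv2.circle(im,(int(p[0]),int(p[1])),2,(0,255,0),-1)
cv2.imwrite('pics/w1.png',im);print(st['tool_pos'],rot(st['tool_rot']).round(3))
E
```

```text
0.078 0.026 [320.3 177.7]
0.078 0.104 [320.7 194.7]
0.026 0.026 [329.8 215.5]
0.026 0.082 [331.7 232.7]
-0.026 0.026 [338.6 250.4]
-0.026 0.094 [342.6 278.1]
-0.078 0.026 [346.7 282.6]
-0.078 0.098 [352.4 317.7]
[ 0.50578871 -0.14014778  0.30333611] [[ 0.741 -0.001 -0.671]
 [ 0.671  0.     0.741]
 [-0.    -1.     0.001]]
```

View pics/w1.png

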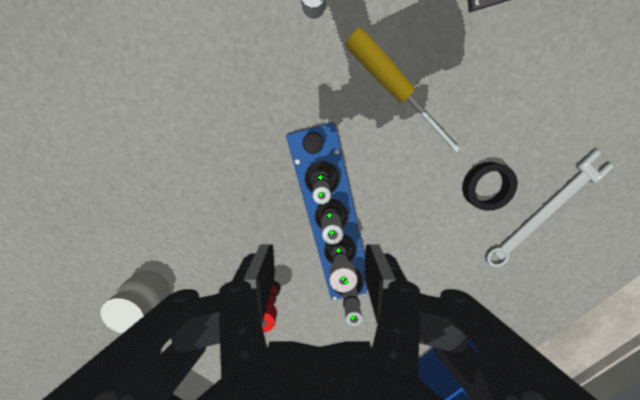

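The wrist view matches predictions: injector tops at (321,195), (332,233), (343,280), (353,318). Descending on the first.

carry_out:
  rows:
    - [[0, 0, 0, 0.06, 0.05, -1, 50], [0, 0, 0, 0, 0, -1, 50], [0, 0, 0, 0, 0, -1, 50], [0, 0, 0, 0, 0, -0.7, 50], [0, 0, 0, 0, 0, -0.5, 50]]

```text
time: 2.65
tool_pos: [0.5063, -0.1357, 0.1326]
tool_rot: [0.661, -0.658, -0.254, 0.256]
contact_force: [-0.8, 0.5, -0.1]
gripper_width: 0.589
```

carry_out:
  rows:
    - [[0, 0, 0, 0, 0, 0, 10], [0, 0, 0, 0, 0, 0, 10], [0, 0, 0, 0, 0, 0, 10], [0, 0, 0, 0, 0, 0, 10], [0, 0, 0, 0, 0, 0, 10]]

```text
time: 3.15
tool_pos: [0.5086, -0.1367, 0.1372]
tool_rot: [-0.659, 0.66, 0.255, -0.254]
contact_force: [-0.3, 0.3, -0.6]
gripper_width: 0.198
```

carry_out:
  rows:
    - [[0, 0, 0, 0, 0, 0.3, 10], [0, 0, 0, 0, 0, 0.5, 10], [0, 0, 0, 0, 0, 0.7, 10], [0, 0, 0, 0, 0, 0.5, 10], [0, 0, 0, 0, 0, 0, 10]]

```text
time: 3.65
tool_pos: [0.51, -0.1373, 0.2209]
tool_rot: [-0.657, 0.662, 0.257, -0.253]
contact_force: [-0.1, -0.2, -0.2]
gripper_width: 0.195
```

```bash
python3 - <<'E'
from h import *
st=state();im=grab_frame('wrist');s=grab_frame('scene')
print(st['tool_pos'],st['gripper_width'])
p=proj(cam('scene'),[*st['tool_pos'][:2],st['tool_pos'][2]-.08])[0].astype(int);print(p)
c=cv2.resize(s[p[1]-60:p[1]+60,p[0]-60:p[0]+60],(400,400),interpolation=3)
cv2.imwrite('pics/w2.png',np.hstack([cv2.resize(im[150:400,170:470],(480,400)),c])[:, :800]);
E
```

```text
[ 0.50999782 -0.13729065  0.22093109] 0.19525412674817422
[269 181]
```

View pics/w2.png

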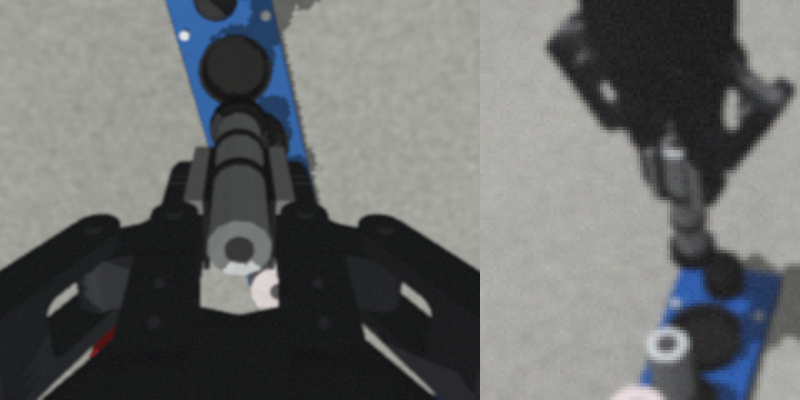

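The injector is held upright; its seat is empty. Transit to pocket 1.

carry_out:
  rows:
    - [[0, 0, -1, 0.116, 0.6, 0, 10], [0, 0, -1, 0.116, 0.71, 0, 10], [0, 0, -1, 0.116, 0.71, 0, 10], [0, 0, -1, 0.116, 0.71, 0, 10], [0, 0, -1, 0.116, 0.71, 0, 10]]

```text
time: 4.25
tool_pos: [0.5302, 0.0024, 0.2138]
tool_rot: [0.694, -0.694, -0.134, 0.137]
contact_force: [-0.5, -0.5, 0.4]
gripper_width: 0.192
```

carry_out:
  rows:
    - [[0, 0, -1, 0.116, 0.71, 0, 10], [0, 0, -1, 0.116, 0.71, 0, 10], [0, 0, -1, 0.116, 0.71, 0, 10], [0, 0, -1, 0.116, 0.71, 0, 10], [0, 0, -1, 0.116, 0.71, 0, 10]]

```text
time: 4.75
tool_pos: [0.5534, 0.1442, 0.2137]
tool_rot: [-0.707, 0.707, 0.012, -0.014]
contact_force: [-0.1, -1.3, -0.7]
gripper_width: 0.199
```

carry_out:
  rows:
    - [[0, 0, -1, 0.116, 0.71, 0, 10], [0, 0, -1, 0.116, 0.71, 0, 10], [0, 0, -1, 0.116, 0.71, 0, 10], [0, 0, -1, 0.116, 0.71, 0, 10], [0, 0, -1, 0.116, 0.71, 0, 10]]

```text
time: 5.25
tool_pos: [0.5767, 0.286, 0.2134]
tool_rot: [-0.698, 0.699, -0.111, 0.109]
contact_force: [-0.3, 0.6, -1.1]
gripper_width: 0.194
```

```bash
python3 - <<'E'
from h import *
st=state();im=grab_frame('wrist');C=cam('wrist',st)
uT=np.array([.534,.8455]);O=np.array([.5377,.2226])
for y in (.078,.026,-.026,-.078):
    b=O+y*uT
    for z in(.016,):
        p=proj(C,[*b,z])[0]; print(y,z,p.round(1)); cv2.circle(im,(int(p[0]),int(p[1])),2,(0,255,0),-1)
cv2.imwrite('pics/w3.png',im);print(st['tool_pos'],rot(st['tool_rot']).round(3))
E
```

```text
0.078 0.016 [320.6 193. ]
0.026 0.016 [308.  239.8]
-0.026 0.016 [296.7 282. ]
-0.078 0.016 [286.5 320.3]
[0.57669396 0.28598502 0.21340984] [[ 0.952 -0.004  0.307]
 [-0.307 -0.001  0.952]
 [-0.003 -1.    -0.002]]
```

View pics/w3.png

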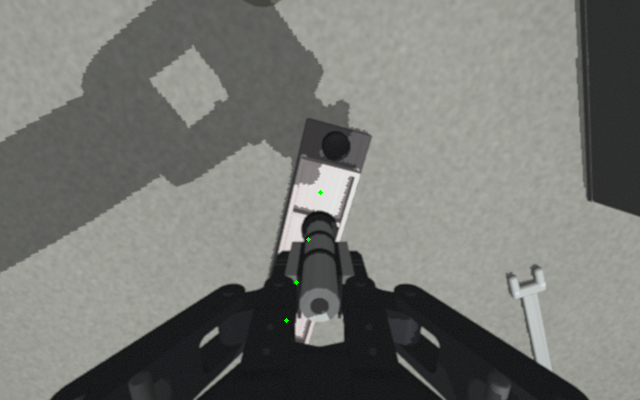

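carry_out:
  rows:
    - [[0, 0, 0, 0.1, 0.05, -0.6, 10], [0, 0, 0, 0, 0, -0.7, 10], [0, 0, 0, 0, 0, -0.4, 10], [0, 0, 0, 0, 0, -0.2, 10], [0, 0, 0, 0, 0, -0.05, 10]]

```text
time: 5.8
tool_pos: [0.5812, 0.2868, 0.1369]
tool_rot: [-0.698, 0.699, -0.11, 0.109]
contact_force: [-0.1, -0.9, -0.2]
gripper_width: 0.194
```

carry_out:
  rows:
    - [[0, 0, 0, 0, 0, -0.03, 10], [0, 0, 0, 0, 0, 0, 10]]

```text
time: 6.0
tool_pos: [0.5819, 0.2871, 0.1373]
tool_rot: [0.699, -0.698, 0.109, -0.109]
contact_force: [0.7, 0.4, -0.4]
gripper_width: 0.195
```

carry_out:
  rows:
    - [[0, 0, 0, 0, 0, -0.03, 10], [0, 0, 0, 0, 0, 0, 10], [0, 0, 0, 0, 0, 0, 30], [0, 0, 0, 0, 0, 0, 50], [0, 0, 0, 0, 0, 0, 50]]

```text
time: 6.5
tool_pos: [0.5816, 0.2872, 0.1357]
tool_rot: [0.699, -0.699, 0.109, -0.109]
contact_force: [-0.2, -0.3, -0.5]
gripper_width: 0.587
```

carry_out:
  rows:
    - [[0, 0, 0, 0, 0, 0, 50], [0, 0, 0, 0, 0, 0.4, 50], [0, 0, 0, 0, 0, 0.8, 50], [0, 0, 0, 0, 0, 1, 50], [0, 0, 0, 0, 0, 0.5, 50]]

```text
time: 7.0
tool_pos: [0.583, 0.2877, 0.2493]
tool_rot: [0.7, -0.697, 0.107, -0.111]
contact_force: [0.5, -0.5, 0.0]
gripper_width: 0.583
```

```bash
python3 - <<'E'
from h import *
st=state();im=grab_frame('wrist')
cv2.imwrite('pics/w4.png',cv2.resize(im[100:350,180:460],None,fx=2,fy=2));print(st['tool_pos'],st['gripper_width'])
E
```

```text
[0.58296789 0.28768966 0.24934961] 0.5833093245528139
```

View pics/w4.png

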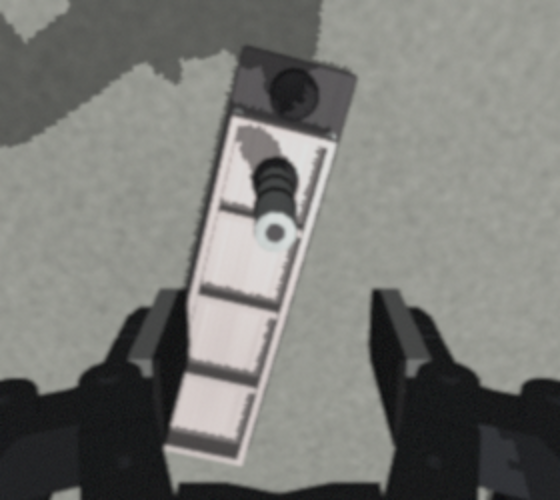

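```bash
python3 - <<'E'
from h import *
st=state();C=cam('wrist',st)
o=lambda u,v:np.array([[u/2+180,v/2+100]])
print('foot',back(C,o(274,176),.026),'top',back(C,o(274,232),.104))
print('walls',back(C,np.vstack([o(238,110),o(338,140),o(243,462),o(166,445)]),.03).round(4))
E
```

```text
foot [[0.58562271 0.29050831 0.026     ]] top [[0.58415867 0.28668252 0.104     ]]
walls [[0.579  0.3305 0.03  ]
 [0.6238 0.2997 0.03  ]
 [0.5104 0.1208 0.03  ]
 [0.4691 0.148  0.03  ]]
```

Injector 1 stands upright near the pocket centre (within about 3 mm by wrist view). Back for the second one.

carry_out:
  rows:
    - [[0, 0, 1, -0.052, -0.76, 0, 50], [0, 0, 1, -0.052, -0.76, 0, 50], [0, 0, 1, -0.052, -0.76, 0, 50], [0, 0, 1, -0.052, -0.76, 0, 50], [0, 0, 1, -0.052, -0.76, 0, 50]]

```text
time: 7.55
tool_pos: [0.5709, 0.134, 0.2441]
tool_rot: [-0.707, 0.707, 0.015, -0.015]
contact_force: [-0.1, 0.6, 0.4]
gripper_width: 0.587
```

carry_out:
  rows:
    - [[0, 0, 1, -0.052, -0.76, 0, 50], [0, 0, 1, -0.052, -0.76, 0, 50], [0, 0, 1, -0.052, -0.76, 0, 50], [0, 0, 1, -0.052, -0.76, 0, 50], [0, 0, 1, -0.052, -0.76, 0, 50]]

```text
time: 8.05
tool_pos: [0.5606, -0.0181, 0.2442]
tool_rot: [-0.694, 0.694, 0.138, -0.137]
contact_force: [0.0, -0.1, 0.3]
gripper_width: 0.58
```

carry_out:
  rows:
    - [[0, 0, 1, -0.052, -0.76, 0, 50], [0, 0, 1, -0.052, -0.76, 0, 50], [0, 0, 1, -0.052, -0.76, 0, 50], [0, 0, 1, -0.052, -0.76, 0, 50], [0, 0, 1, -0.052, -0.76, 0, 50]]

```text
time: 8.55
tool_pos: [0.5501, -0.1701, 0.2442]
tool_rot: [-0.659, 0.659, 0.256, -0.256]
contact_force: [-0.5, -0.5, 0.4]
gripper_width: 0.588
```

carry_out:
  rows:
    - [[0, 0, 0, 0, 0, 0, 50]]

```text
time: 8.65
tool_pos: [0.5501, -0.1718, 0.2442]
tool_rot: [-0.659, 0.66, 0.254, -0.254]
contact_force: [-0.2, -0.4, -1.4]
gripper_width: 0.584
```

```bash
python3 - <<'E'
from h import *
st=state();im=grab_frame('wrist');C=cam('wrist',st)
uT=np.array([-.830,.558]);O=np.array([.5727,-.1815])
for y,h in zip((.026,-.026,-.078),(.066,.078,.082)):
    b=O+y*uT
    for z in(.026,.016+h):
        p=proj(C,[*b,z])[0]; print(y,z,p.round(1)); 
        cv2.circle(im,(int(p[0]),int(p[1])),1,(0,255,0),-1)
cv2.imwrite('pics/w5.png',cv2.resize(im[120:380,180:460],None,fx=2.2,fy=2.2));print(st['tool_pos'],rot(st['tool_rot']).round(3))
E
```

```text
0.026 0.026 [321.5 186.9]
0.026 0.082 [322.1 203.1]
-0.026 0.026 [332.8 231.2]
-0.026 0.094 [336.4 262.2]
-0.078 0.026 [343.  271.4]
-0.078 0.098 [349.4 313.4]
[ 0.55007495 -0.1718288   0.24419018] [[ 0.742  0.001 -0.67 ]
 [ 0.67  -0.001  0.742]
 [-0.    -1.    -0.001]]
```

View pics/w5.png

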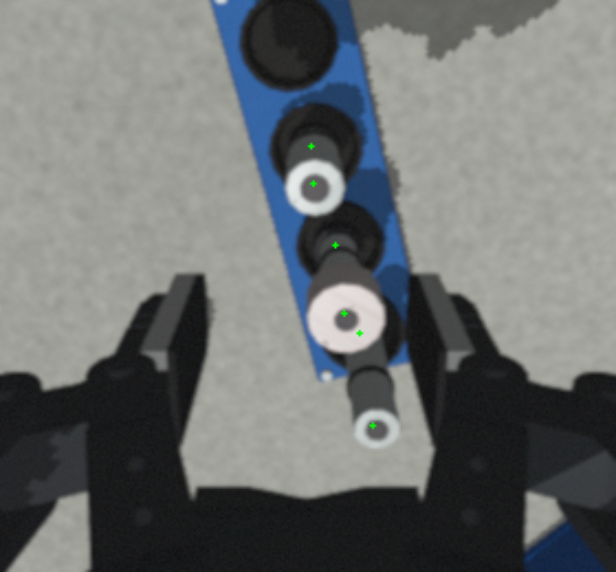

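Predicted dots sit within 2 px of injector b's top (323,205). Descend and grip.

carry_out:
  rows:
    - [[0, 0, 0, 0.02, 0.03, -0.9, 50], [0, 0, 0, 0, 0, -0.9, 50], [0, 0, 0, 0, 0, -0.7, 50], [0, 0, 0, 0, 0, -0.4, 50], [0, 0, 0, 0, 0, -0.24, 50]]

```text
time: 9.2
tool_pos: [0.5507, -0.1667, 0.1166]
tool_rot: [0.66, -0.659, -0.255, 0.255]
contact_force: [0.4, -0.0, -0.0]
gripper_width: 0.587
```

carry_out:
  rows:
    - [[0, 0, 0, 0, 0, 0, 10], [0, 0, 0, 0, 0, 0, 10], [0, 0, 0, 0, 0, 0, 10], [0, 0, 0, 0, 0, 0, 10], [0, 0, 0, 0, 0, 0, 10]]

```text
time: 9.7
tool_pos: [0.5519, -0.168, 0.1192]
tool_rot: [-0.659, 0.66, 0.255, -0.254]
contact_force: [-0.1, -0.0, 2.3]
gripper_width: 0.267
```

carry_out:
  rows:
    - [[0, 0, 0, 0, 0, 0.3, 10], [0, 0, 0, 0, 0, 0.6, 10], [0, 0, 0, 0, 0, 0.8, 10], [0, 0, 0, 0, 0, 0.5, 10], [0, 0, 0, 0, 0, 0.3, 10]]

```text
time: 10.2
tool_pos: [0.552, -0.1681, 0.2212]
tool_rot: [-0.659, 0.661, 0.256, -0.254]
contact_force: [-0.7, -0.2, -1.3]
gripper_width: 0.266
```

carry_out:
  rows:
    - [[0, 0, -1, 0.006, 0.69, 0, 10], [0, 0, -1, 0.006, 0.69, 0, 10], [0, 0, -1, 0.006, 0.69, 0, 10], [0, 0, -1, 0.006, 0.69, 0, 10], [0, 0, -1, 0.006, 0.69, 0, 10]]

```text
time: 10.7
tool_pos: [0.5518, -0.0286, 0.2176]
tool_rot: [0.694, -0.694, -0.135, 0.136]
contact_force: [-0.5, 0.5, -1.5]
gripper_width: 0.265
```

carry_out:
  rows:
    - [[0, 0, -1, 0.006, 0.69, 0, 10], [0, 0, -1, 0.006, 0.69, 0, 10], [0, 0, -1, 0.006, 0.69, 0, 10], [0, 0, -1, 0.006, 0.69, 0, 10], [0, 0, -1, 0.006, 0.69, 0, 10]]

```text
time: 11.2
tool_pos: [0.5531, 0.1094, 0.2176]
tool_rot: [-0.707, 0.707, 0.013, -0.013]
contact_force: [-0.2, -0.3, -1.0]
gripper_width: 0.263
```

carry_out:
  rows:
    - [[0, 0, -1, 0.006, 0.69, 0, 10], [0, 0, -1, 0.006, 0.69, 0, 10], [0, 0, -1, 0.006, 0.69, 0, 10], [0, 0, -1, 0.006, 0.69, 0, 10], [0, 0, -1, 0.006, 0.66, 0, 10]]

```text
time: 11.7
tool_pos: [0.5543, 0.2462, 0.2175]
tool_rot: [-0.698, 0.699, -0.11, 0.11]
contact_force: [1.4, -0.7, -1.8]
gripper_width: 0.267
```

carry_out:
  rows:
    - [[0, 0, 0, 0, 0, 0, 10]]

```text
time: 11.8
tool_pos: [0.5541, 0.2475, 0.2176]
tool_rot: [0.699, -0.699, 0.109, -0.108]
contact_force: [-0.1, 0.1, -1.1]
gripper_width: 0.266
```

```bash
python3 - <<'E'
from h import *
st=state();im=grab_frame('wrist');C=cam('wrist',st)
uT=np.array([.534,.8455]);O=np.array([.5415,.2235])
for y in (.078,.026,-.026,-.078):
    p=proj(C,[*(O+y*uT),.016])[0]; print(y,p.round(1)); cv2.circle(im,(int(p[0]),int(p[1])),1,(0,255,0),-1)
cv2.imwrite('pics/w6.png',cv2.resize(im[100:360,180:460],None,fx=2.2,fy=2.2));print(st['tool_pos'])
E
```

```text
0.078 [334.2 146. ]
0.026 [320.2 197. ]
-0.026 [307.7 242.8]
-0.078 [296.3 284.1]
[0.55412461 0.24752668 0.21757968]
```

View pics/w6.png

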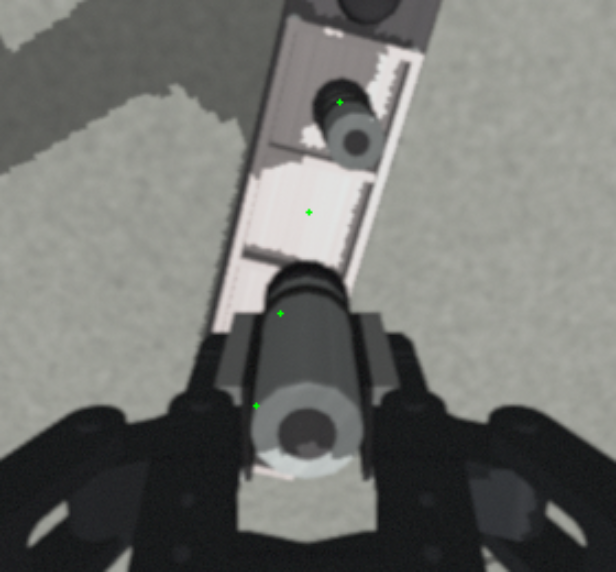

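carry_out:
  rows:
    - [[0, 0, 0, 0, 0, -0.8, 10], [0, 0, 0, 0, 0, -0.8, 10], [0, 0, 0, 0, 0, -0.6, 10], [0, 0, 0, 0, 0, -0.25, 10], [0, 0, 0, 0, 0, -0.04, 10]]

```text
time: 12.35
tool_pos: [0.5548, 0.2442, 0.1184]
tool_rot: [-0.698, 0.699, -0.11, 0.109]
contact_force: [-3.4, -0.6, 5.0]
gripper_width: 0.264
```

carry_out:
  rows:
    - [[0, 0, 0, 0, 0, -0.03, 10], [0, 0, 0, 0, 0, 0, 10], [0, 0, 0, 0, 0, 0, 35], [0, 0, 0, 0, 0, 0, 50], [0, 0, 0, 0, 0, 0, 50]]

```text
time: 12.85
tool_pos: [0.5549, 0.245, 0.1172]
tool_rot: [0.699, -0.699, 0.109, -0.109]
contact_force: [-0.3, -0.8, -0.8]
gripper_width: 0.583
```

carry_out:
  rows:
    - [[0, 0, 0, 0, 0, 0, 50], [0, 0, 0, 0, 0, 0.4, 50], [0, 0, 0, 0, 0, 0.8, 50], [0, 0, 0, 0, 0, 1, 50], [0, 0, 0, 0, 0, 0.95, 50]]

```text
time: 13.35
tool_pos: [0.5547, 0.2452, 0.2457]
tool_rot: [0.699, -0.699, 0.109, -0.109]
contact_force: [0.6, 0.6, 0.7]
gripper_width: 0.588
```

```bash
python3 - <<'E'
from h import *
st=state();im=grab_frame('wrist')
cv2.imwrite('pics/w7.png',cv2.resize(im[100:350,180:460],None,fx=2,fy=2));print(st['tool_pos'],st['gripper_width'])
E
```

```text
[0.5547256  0.24517246 0.24569313] 0.5878156966135286
```

View pics/w7.png

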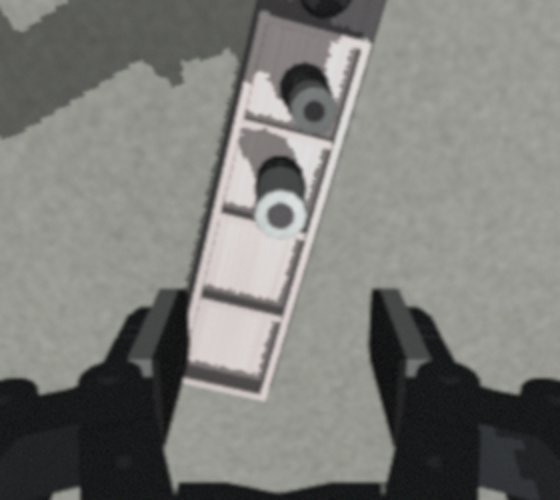

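Both stand centred in pockets 1 and 2. Now injector c.

carry_out:
  rows:
    - [[0, 0, 1, 0.066, -0.736, 0, 55], [0, 0, 1, 0.066, -0.736, 0, 55], [0, 0, 1, 0.066, -0.736, 0, 55], [0, 0, 1, 0.066, -0.736, 0, 55], [0, 0, 1, 0.066, -0.736, 0, 55]]

```text
time: 13.9
tool_pos: [0.5681, 0.0969, 0.2444]
tool_rot: [0.707, -0.707, -0.016, 0.014]
contact_force: [0.6, 0.4, 0.8]
gripper_width: 0.644
```

carry_out:
  rows:
    - [[0, 0, 1, 0.066, -0.736, 0, 55], [0, 0, 1, 0.066, -0.736, 0, 55], [0, 0, 1, 0.066, -0.736, 0, 55], [0, 0, 1, 0.066, -0.736, 0, 55], [0, 0, 1, 0.066, -0.736, 0, 55]]

```text
time: 14.4
tool_pos: [0.5814, -0.0505, 0.2444]
tool_rot: [-0.693, 0.694, 0.138, -0.137]
contact_force: [1.2, 0.4, -0.5]
gripper_width: 0.642
```

carry_out:
  rows:
    - [[0, 0, 1, 0.066, -0.736, 0, 55], [0, 0, 1, 0.066, -0.736, 0, 55], [0, 0, 1, 0.066, -0.736, 0, 55], [0, 0, 1, 0.066, -0.736, 0, 55], [0, 0, 1, 0.066, -0.7, 0, 55]]

```text
time: 14.9
tool_pos: [0.5946, -0.1964, 0.2444]
tool_rot: [-0.659, 0.66, 0.256, -0.255]
contact_force: [0.3, -0.2, -0.5]
gripper_width: 0.645
```

carry_out:
  rows:
    - [[0, 0, 0, 0, 0, 0, 55]]

```text
time: 15.0
tool_pos: [0.5946, -0.1981, 0.2443]
tool_rot: [-0.659, 0.661, 0.254, -0.254]
contact_force: [0.3, 0.1, -0.2]
gripper_width: 0.643
```

```bash
python3 - <<'E'
from h import *
st=state();im=grab_frame('wrist');C=cam('wrist',st)
uT=np.array([-.830,.558]);O=np.array([.5727,-.1815])
for y,h in zip((-.026,-.078),(.078,.082)):
    b=O+y*uT
    for z in(.026,.016+h):
        p=proj(C,[*b,z])[0]; print(y,z,p.round(1)); 
        cv2.circle(im,(int(p[0]),int(p[1])),1,(0,255,0),-1)
cv2.imwrite('pics/w8.png',cv2.resize(im[120:380,180:460],None,fx=2.2,fy=2.2));print(st['tool_pos'],rot(st['tool_rot']).round(3))
E
```

```text
-0.026 0.026 [318.7 187.7]
-0.026 0.094 [318.7 208.6]
-0.078 0.026 [330.1 231.9]
-0.078 0.098 [333.2 265.5]
[ 0.59457293 -0.19806961  0.24432806] [[ 0.742  0.001 -0.67 ]
 [ 0.67  -0.002  0.742]
 [-0.    -1.    -0.002]]
```

View pics/w8.png

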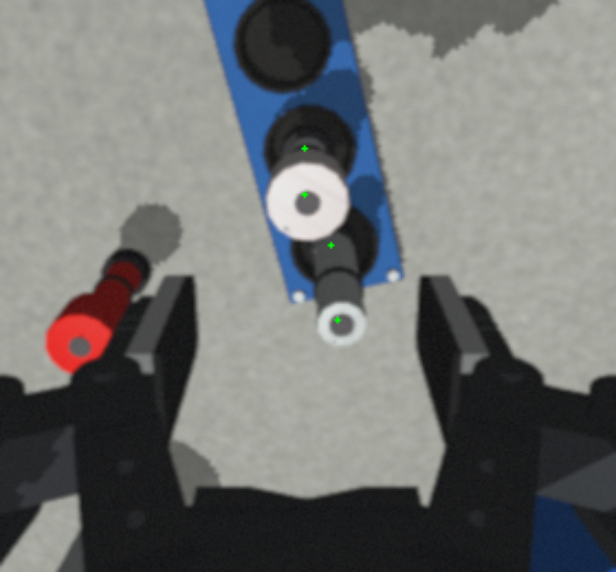

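Injector c's head at (320,212) is within 4 px of prediction; descend and grip.

carry_out:
  rows:
    - [[0, 0, 0, 0.03, 0, -0.9, 55], [0, 0, 0, 0, 0, -0.8, 55], [0, 0, 0, 0, 0, -0.6, 55], [0, 0, 0, 0, 0, -0.25, 55], [0, 0, 0, 0, 0, -0.1, 55]]

```text
time: 15.55
tool_pos: [0.5952, -0.194, 0.1363]
tool_rot: [0.66, -0.659, -0.255, 0.255]
contact_force: [-0.4, -0.4, 0.3]
gripper_width: 0.641
```

carry_out:
  rows:
    - [[0, 0, 0, 0, 0, 0, 20], [0, 0, 0, 0, 0, 0, 20], [0, 0, 0, 0, 0, 0, 20], [0, 0, 0, 0, 0, 0, 20], [0, 0, 0, 0, 0, 0, 20]]

```text
time: 16.05
tool_pos: [0.5966, -0.1954, 0.139]
tool_rot: [-0.659, 0.66, 0.256, -0.254]
contact_force: [-0.9, 0.0, 4.9]
gripper_width: 0.357
```

carry_out:
  rows:
    - [[0, 0, 0, 0, 0, 0.3, 20], [0, 0, 0, 0, 0, 0.6, 20], [0, 0, 0, 0, 0, 0.8, 20], [0, 0, 0, 0, 0, 0.5, 20], [0, 0, 0, 0, 0, 0.3, 20]]

```text
time: 16.55
tool_pos: [0.596, -0.1953, 0.2397]
tool_rot: [-0.659, 0.66, 0.255, -0.254]
contact_force: [0.2, 0.1, -0.3]
gripper_width: 0.357
```

```bash
python3 - <<'E'
from h import *
st=state();im=grab_frame('wrist');s=grab_frame('scene')
print(st['tool_pos'],st['gripper_width'])
p=proj(cam('scene'),[*st['tool_pos'][:2],st['tool_pos'][2]-.08])[0].astype(int);print(p)
c=cv2.resize(s[p[1]-60:p[1]+60,p[0]-60:p[0]+60],(300,300),interpolation=3)
cv2.imwrite('pics/w9.png',np.hstack([cv2.resize(im[100:350,180:460],(336,300)),c]))
E
```

```text
[ 0.5960085  -0.1952984   0.23973134] 0.3574973391627299
[251 219]
```

View pics/w9.png

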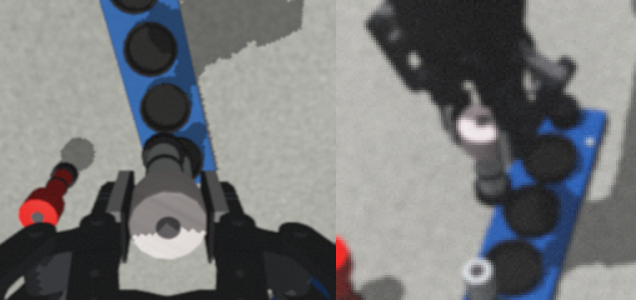

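carry_out:
  rows:
    - [[0, 0, -1, -0.114, 0.66, 0, 20], [0, 0, -1, -0.114, 0.66, 0, 20], [0, 0, -1, -0.114, 0.66, 0, 20], [0, 0, -1, -0.114, 0.66, 0, 20], [0, 0, -1, -0.114, 0.66, 0, 20]]

```text
time: 17.15
tool_pos: [0.5715, -0.0619, 0.2348]
tool_rot: [0.695, -0.693, -0.134, 0.137]
contact_force: [0.6, -0.1, -0.9]
gripper_width: 0.354
```

carry_out:
  rows:
    - [[0, 0, -1, -0.114, 0.66, 0, 20], [0, 0, -1, -0.114, 0.66, 0, 20], [0, 0, -1, -0.114, 0.66, 0, 20], [0, 0, -1, -0.114, 0.66, 0, 20], [0, 0, -1, -0.114, 0.66, 0, 20]]

```text
time: 17.65
tool_pos: [0.5487, 0.07, 0.2349]
tool_rot: [0.707, -0.707, -0.012, 0.014]
contact_force: [0.9, -0.5, -0.5]
gripper_width: 0.354
```

carry_out:
  rows:
    - [[0, 0, -1, -0.114, 0.66, 0, 20], [0, 0, -1, -0.114, 0.66, 0, 20], [0, 0, -1, -0.114, 0.66, 0, 20], [0, 0, -1, -0.114, 0.66, 0, 20], [0, 0, -1, -0.114, 0.66, 0, 20]]

```text
time: 18.15
tool_pos: [0.5259, 0.2018, 0.2349]
tool_rot: [-0.698, 0.699, -0.111, 0.109]
contact_force: [-0.1, -0.1, -0.2]
gripper_width: 0.363
```

carry_out:
  rows:
    - [[0, 0, 0, 0, 0, 0, 20]]

```text
time: 18.25
tool_pos: [0.5256, 0.2031, 0.2349]
tool_rot: [-0.699, 0.699, -0.109, 0.107]
contact_force: [0.0, -0.4, -0.9]
gripper_width: 0.356
```

```bash
python3 - <<'E'
from h import *
st=state();im=grab_frame('wrist');C=cam('wrist',st)
uT=np.array([.534,.8455]);O=np.array([.5415,.2235])
for y in (.078,.026,-.026,-.078):
    p=proj(C,[*(O+y*uT),.016])[0]; print(y,p.round(1)); cv2.circle(im,(int(p[0]),int(p[1])),1,(0,255,0),-1)
cv2.imwrite('pics/w10.png',cv2.resize(im[100:360,180:460],None,fx=2.2,fy=2.2));print(st['tool_pos'])
E
```

```text
0.078 [349.2  89.4]
0.026 [334.5 143.2]
-0.026 [321.3 191.5]
-0.078 [309.3 235.1]
[0.52557695 0.20310872 0.23493685]
```

View pics/w10.png

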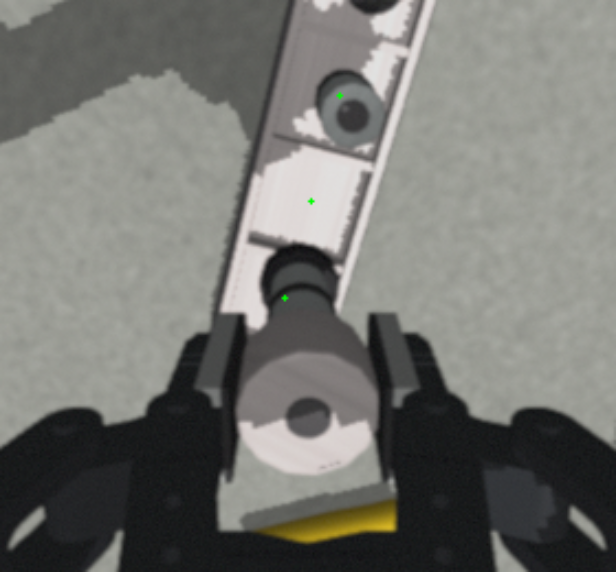

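Pocket 3's centre is at the predicted dot (321,191); lowering.

carry_out:
  rows:
    - [[0, 0, 0, 0.02, 0, -0.8, 20], [0, 0, 0, 0, 0, -0.8, 20], [0, 0, 0, 0, 0, -0.6, 20], [0, 0, 0, 0, 0, -0.25, 20], [0, 0, 0, 0, 0, -0.03, 20]]

```text
time: 18.8
tool_pos: [0.5276, 0.2005, 0.1382]
tool_rot: [-0.698, 0.699, -0.11, 0.108]
contact_force: [-4.9, 0.0, 7.7]
gripper_width: 0.359
```

carry_out:
  rows:
    - [[0, 0, 0, 0, 0, -0.03, 20], [0, 0, 0, 0, 0, 0, 20], [0, 0, 0, 0, 0, 0, 40], [0, 0, 0, 0, 0, 0, 55], [0, 0, 0, 0, 0, 0, 55]]

```text
time: 19.3
tool_pos: [0.528, 0.2006, 0.1365]
tool_rot: [-0.699, 0.699, -0.109, 0.109]
contact_force: [-0.0, 1.2, 0.3]
gripper_width: 0.648
```

carry_out:
  rows:
    - [[0, 0, 0, 0, 0, 0, 55], [0, 0, 0, 0, 0, 0.4, 55], [0, 0, 0, 0, 0, 0.8, 55], [0, 0, 0, 0, 0, 1, 55], [0, 0, 0, 0, 0, 0.48, 55]]

```text
time: 19.8
tool_pos: [0.5295, 0.2014, 0.2495]
tool_rot: [0.7, -0.698, 0.107, -0.111]
contact_force: [-0.0, -0.1, 0.1]
gripper_width: 0.642
```

```bash
python3 - <<'E'
from h import *
st=state();im=grab_frame('wrist')
cv2.imwrite('pics/w11.png',cv2.resize(im[100:350,180:460],None,fx=2,fy=2));print(st['tool_pos'],st['gripper_width'])
E
```

```text
[0.52947634 0.20135294 0.24946596] 0.6423480566645663
```

View pics/w11.png

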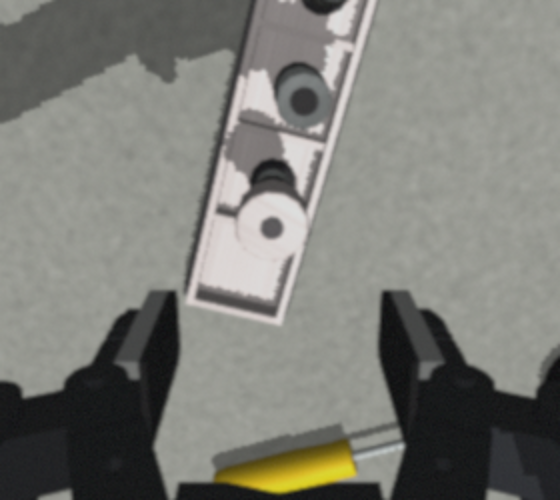

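c stands in pocket 3. Now the last one.

carry_out:
  rows:
    - [[0, 0, 1, 0.183, -0.71, 0, 50], [0, 0, 1, 0.183, -0.71, 0, 50], [0, 0, 1, 0.183, -0.71, 0, 50], [0, 0, 1, 0.183, -0.71, 0, 50], [0, 0, 1, 0.183, -0.71, 0, 50]]

```text
time: 20.35
tool_pos: [0.5647, 0.0579, 0.2444]
tool_rot: [-0.707, 0.707, 0.015, -0.015]
contact_force: [-0.5, 0.6, -0.5]
gripper_width: 0.587
```

carry_out:
  rows:
    - [[0, 0, 1, 0.183, -0.71, 0, 50], [0, 0, 1, 0.183, -0.71, 0, 50], [0, 0, 1, 0.183, -0.71, 0, 50], [0, 0, 1, 0.183, -0.71, 0, 50], [0, 0, 1, 0.183, -0.71, 0, 50]]

```text
time: 20.85
tool_pos: [0.6013, -0.0842, 0.2444]
tool_rot: [-0.694, 0.694, 0.138, -0.137]
contact_force: [1.0, -1.0, -0.2]
gripper_width: 0.585
```

carry_out:
  rows:
    - [[0, 0, 1, 0.183, -0.71, 0, 50], [0, 0, 1, 0.183, -0.71, 0, 50], [0, 0, 1, 0.183, -0.71, 0, 50], [0, 0, 1, 0.183, -0.71, 0, 50], [0, 0, 1, 0.183, -0.68, 0, 50]]

```text
time: 21.35
tool_pos: [0.6379, -0.2251, 0.2443]
tool_rot: [-0.659, 0.659, 0.256, -0.256]
contact_force: [0.1, 0.4, -1.2]
gripper_width: 0.583
```

carry_out:
  rows:
    - [[0, 0, 0, 0, 0, 0, 50]]

```text
time: 21.45
tool_pos: [0.638, -0.227, 0.2443]
tool_rot: [-0.659, 0.66, 0.254, -0.254]
contact_force: [0.2, 0.4, -0.9]
gripper_width: 0.584
```

```bash
python3 - <<'E'
from h import *
st=state();im=grab_frame('wrist');C=cam('wrist',st)
b=np.array([.5727,-.1815])-.078*np.array([-.830,.558])
for z in(.026,.098):
        p=proj(C,[*b,z])[0]; print(z,p.round(1)); 
        cv2.circle(im,(int(p[0]),int(p[1])),1,(0,255,0),-1)
cv2.imwrite('pics/w12.png',cv2.resize(im[120:380,180:460],None,fx=2.2,fy=2.2));print(st['tool_pos'],rot(st['tool_rot']).round(3))
E
```

```text
0.026 [318.5 187.8]
0.098 [318.3 210.3]
[ 0.63803738 -0.22695348  0.24430053] [[ 0.742  0.001 -0.671]
 [ 0.671 -0.001  0.742]
 [-0.    -1.    -0.001]]
```

View pics/w12.png

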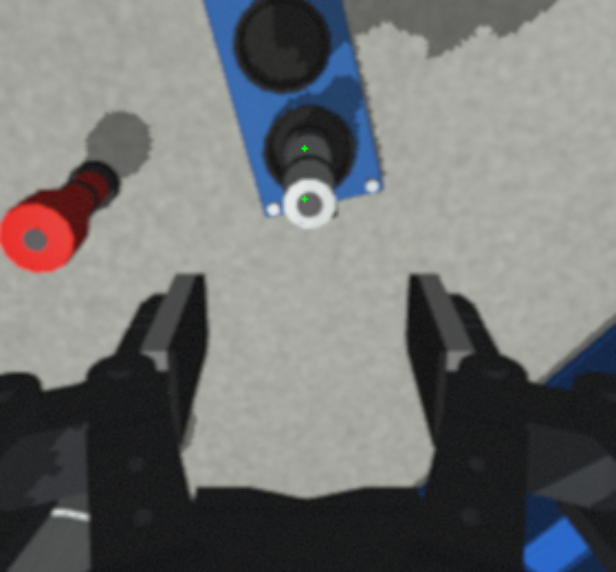

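The last injector's top is at (320,213), within 3 px of the prediction; the red decoy is well clear of the fingers. Grip it high, above the plug.

carry_out:
  rows:
    - [[0, 0, 0, 0, 0, -0.9, 50], [0, 0, 0, 0, 0, -0.8, 50], [0, 0, 0, 0, 0, -0.6, 50], [0, 0, 0, 0, 0, -0.25, 50], [0, 0, 0, 0, 0, -0.07, 50]]

```text
time: 22.0
tool_pos: [0.6371, -0.2227, 0.1377]
tool_rot: [0.66, -0.659, -0.254, 0.256]
contact_force: [0.4, -0.1, 0.8]
gripper_width: 0.589
```

carry_out:
  rows:
    - [[0, 0, 0, 0, 0, 0, 10], [0, 0, 0, 0, 0, 0, 10], [0, 0, 0, 0, 0, 0, 10], [0, 0, 0, 0, 0, 0, 10], [0, 0, 0, 0, 0, 0, 10]]

```text
time: 22.5
tool_pos: [0.6389, -0.2243, 0.1414]
tool_rot: [-0.659, 0.66, 0.256, -0.254]
contact_force: [0.6, 0.3, 5.9]
gripper_width: 0.213
```

carry_out:
  rows:
    - [[0, 0, 0, 0, 0, 0.3, 10], [0, 0, 0, 0, 0, 0.6, 10], [0, 0, 0, 0, 0, 0.8, 10], [0, 0, 0, 0, 0, 0.5, 10], [0, 0, 0, 0, 0, 0.3, 10]]

```text
time: 23.0
tool_pos: [0.6383, -0.2241, 0.242]
tool_rot: [-0.659, 0.66, 0.256, -0.254]
contact_force: [0.0, -0.9, -0.7]
gripper_width: 0.215
```

```bash
python3 - <<'E'
from h import *
st=state();im=grab_frame('wrist');s=grab_frame('scene')
print(st['tool_pos'],st['gripper_width'])
p=proj(cam('scene'),[*st['tool_pos'][:2],st['tool_pos'][2]-.08])[0].astype(int);print(p)
c=cv2.resize(s[p[1]-60:p[1]+60,p[0]-60:p[0]+60],(300,300),interpolation=3)
cv2.imwrite('pics/w13.png',np.hstack([cv2.resize(im[100:350,180:460],(336,300)),c]))
E
```

```text
[ 0.63831995 -0.22414838  0.24203178] 0.21513211126725773
[241 244]
```

View pics/w13.png

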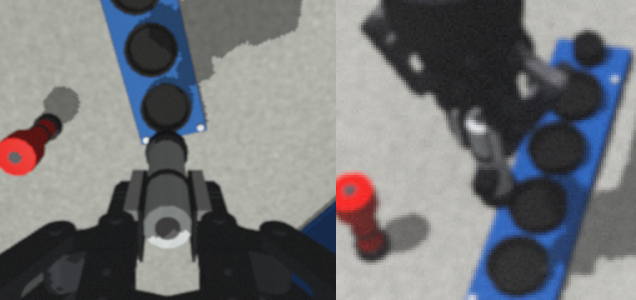

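carry_out:
  rows:
    - [[0, 0, -1, -0.23, 0.635, 0, 10], [0, 0, -1, -0.23, 0.635, 0, 10], [0, 0, -1, -0.23, 0.635, 0, 10], [0, 0, -1, -0.23, 0.635, 0, 10], [0, 0, -1, -0.23, 0.635, 0, 10]]

```text
time: 23.6
tool_pos: [0.5904, -0.0956, 0.2368]
tool_rot: [0.695, -0.693, -0.134, 0.137]
contact_force: [0.1, 0.4, 0.1]
gripper_width: 0.217
```

carry_out:
  rows:
    - [[0, 0, -1, -0.23, 0.635, 0, 10], [0, 0, -1, -0.23, 0.635, 0, 10], [0, 0, -1, -0.23, 0.635, 0, 10], [0, 0, -1, -0.23, 0.635, 0, 10], [0, 0, -1, -0.23, 0.635, 0, 10]]

```text
time: 24.1
tool_pos: [0.5444, 0.0312, 0.237]
tool_rot: [0.707, -0.707, -0.012, 0.014]
contact_force: [0.3, -0.3, -1.0]
gripper_width: 0.213
```

carry_out:
  rows:
    - [[0, 0, -1, -0.23, 0.635, 0, 10], [0, 0, -1, -0.23, 0.635, 0, 10], [0, 0, -1, -0.23, 0.635, 0, 10], [0, 0, -1, -0.23, 0.635, 0, 10], [0, 0, -1, -0.23, 0.635, 0, 10]]

```text
time: 24.6
tool_pos: [0.4984, 0.158, 0.2371]
tool_rot: [-0.698, 0.699, -0.111, 0.109]
contact_force: [0.4, 0.5, -0.8]
gripper_width: 0.216
```

carry_out:
  rows:
    - [[0, 0, 0, 0, 0, 0, 10]]

```text
time: 24.7
tool_pos: [0.4979, 0.1592, 0.237]
tool_rot: [-0.699, 0.699, -0.109, 0.107]
contact_force: [0.2, -1.0, -0.3]
gripper_width: 0.215
```

```bash
python3 - <<'E'
from h import *
st=state();im=grab_frame('wrist');C=cam('wrist',st)
uT=np.array([.534,.8455]);O=np.array([.5415,.2235])
for y in (.026,-.026,-.078):
    p=proj(C,[*(O+y*uT),.016])[0]; print(y,p.round(1)); cv2.circle(im,(int(p[0]),int(p[1])),1,(0,255,0),-1)
cv2.imwrite('pics/w14.png',cv2.resize(im[100:360,180:460],None,fx=2.2,fy=2.2));print(st['tool_pos'])
E
```

```text
0.026 [349.   89.7]
-0.026 [334.4 143.1]
-0.078 [321.2 191.1]
[0.49788057 0.1591821  0.23703462]
```

View pics/w14.png

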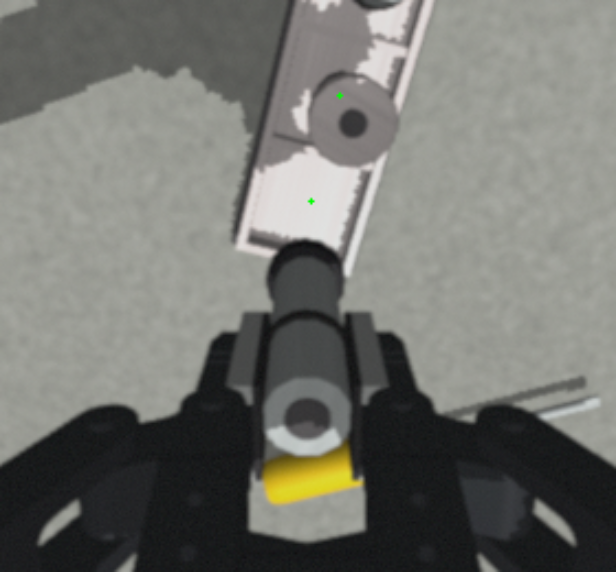

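Pocket 4's centre coincides with the dot (321,191). Lowering.

carry_out:
  rows:
    - [[0, 0, 0, 0.02, 0, -0.8, 10], [0, 0, 0, 0, 0, -0.8, 10], [0, 0, 0, 0, 0, -0.6, 10], [0, 0, 0, 0, 0, -0.25, 10], [0, 0, 0, 0, 0, -0.03, 10]]

```text
time: 25.25
tool_pos: [0.5006, 0.1565, 0.1404]
tool_rot: [-0.698, 0.699, -0.11, 0.108]
contact_force: [-6.5, -0.5, 12.0]
gripper_width: 0.214
```

carry_out:
  rows:
    - [[0, 0, 0, 0, 0, -0.03, 10], [0, 0, 0, 0, 0, 0, 10], [0, 0, 0, 0, 0, 0, 30], [0, 0, 0, 0, 0, 0, 50], [0, 0, 0, 0, 0, 0, 50]]

```text
time: 25.75
tool_pos: [0.5006, 0.1567, 0.1384]
tool_rot: [-0.699, 0.699, -0.109, 0.109]
contact_force: [-0.4, -1.1, 0.2]
gripper_width: 0.583
```

carry_out:
  rows:
    - [[0, 0, 0, 0, 0, 0, 50], [0, 0, 0, 0, 0, 0.4, 50], [0, 0, 0, 0, 0, 0.8, 50], [0, 0, 0, 0, 0, 1, 50], [0, 0, 0, 0, 0, 1, 50]]

```text
time: 26.25
tool_pos: [0.5001, 0.157, 0.2673]
tool_rot: [-0.698, 0.699, -0.11, 0.109]
contact_force: [0.7, -0.3, -0.5]
gripper_width: 0.585
```

carry_out:
  rows:
    - [[0, 0, 0, 0, -1, 0, 50], [0, 0, 0, 0, -1, 0, 50], [0, 0, 0, 0, -1, 0, 50], [0, 0, 0, 0, -1, 0, 50], [0, 0, 0, 0, -1, 0, 50]]

```text
time: 26.75
tool_pos: [0.5003, -0.0444, 0.2666]
tool_rot: [-0.699, 0.699, -0.109, 0.109]
contact_force: [-0.2, -0.9, 0.2]
gripper_width: 0.589
```

carry_out:
  rows:
    - [[0, 0, 0, 0, 0, 0, 50], [0, 0, 0, 0, 0, 0, 50]]

```text
time: 26.95
tool_pos: [0.5005, -0.0434, 0.2665]
tool_rot: [0.699, -0.698, 0.11, -0.11]
contact_force: [-0.2, 0.7, -0.2]
gripper_width: 0.588
```

```bash
python3 - <<'E'
from h import *
st=state();im=grab_frame('top');s=grab_frame('scene')
print(st['tool_pos'],st['gripper_width'],st['time'])
a=cv2.resize(im[130:270,80:250],None,fx=2.4,fy=2.4,interpolation=3)
b=cv2.resize(s[125:225,370:530],None,fx=2.4,fy=2.4,interpolation=3)
b=cv2.copyMakeBorder(b,0,a.shape[0]-b.shape[0],0,0,cv2.BORDER_CONSTANT)
cv2.imwrite('pics/w15.png',np.hstack([a,b])[:,:800])
C=cam('top');uT=np.array([.534,.8455]);O=np.array([.5377,.2226])
E
```

```text
[ 0.50045422 -0.04340477  0.26646118] 0.587770257996299 26.95
```

View pics/w15.png

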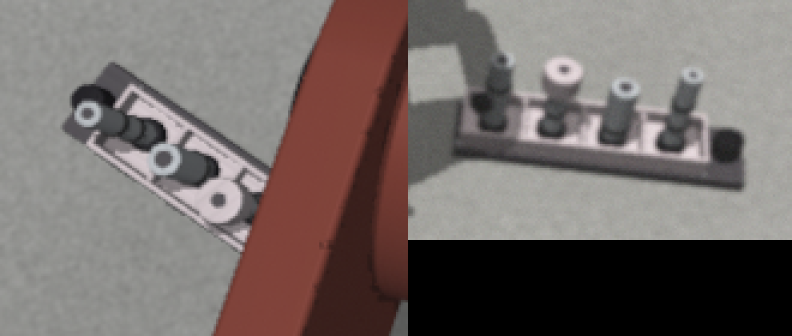

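```bash
python3 - <<'E'
from h import *
C=cam('scene');u=np.array([.534,.8455]);x=np.array([.8455,-.534])
def w(p,z): return back(C,[[(p[0]+.5)/2.4-.5+370,(p[1]+.5)/2.4-.5+125]],z)[0,:2]
k=w((727-408,137),.034)
O=k-.124*u;print('knob',k,'O',O)
for n,p,h in(('a',(283,74),.088),('b',(217,88),.066),('c',(156,70),.078),('d',(96,60),.082)):
    q=w(p,.016+h)
    for o in (O,np.array([.5377,.2226]),np.array([.5415,.2235])):print(n,q.round(4),'x,y mm',(1e3*(q-o)@x).round(1),(1e3*(q-o)@u).round(1))
E
```

```text
knob [0.60553879 0.32653566] O [0.53932279 0.22169366]
a [0.5813 0.2864] x,y mm 0.9 77.2
a [0.5813 0.2864] x,y mm 2.8 77.3
a [0.5813 0.2864] x,y mm 0.1 74.5
b [0.5571 0.2437] x,y mm 3.3 28.1
b [0.5571 0.2437] x,y mm 5.1 28.2
b [0.5571 0.2437] x,y mm 2.4 25.5
c [0.5283 0.1998] x,y mm 2.3 -24.4
c [0.5283 0.1998] x,y mm 4.2 -24.3
c [0.5283 0.1998] x,y mm 1.5 -27.1
d [0.5015 0.1571] x,y mm 2.5 -74.8
d [0.5015 0.1571] x,y mm 4.4 -74.7
d [0.5015 0.1571] x,y mm 1.6 -77.5
```

All are within about 5 mm of their pocket centres, inside the 15 mm allowed. Handing in.

```bash
python3 -c "
from plant import *
print(job_done(), state()['time'])"
```

```text
the job is handed in; nothing more can be done
the job is handed in; nothing more can be done
```

I moved all four injectors to the carrying rack in the same order from the knob: a (tall slim) in pocket 1, b (stout) in 2, c (wide head) in 3 and d (side plug) in 4. I handed the job in at about 27 s of the 109 s allowed; it reports no verdict.

- **Last checks:** the final scene picture shows all four standing upright and released, with the gripper open and well away. Their measured tops lie within about 5 mm of the pocket centres, against the 15 mm allowed.
- **Setting down:** a was let go with no contact force showing. The highest force I read on set-down was 14 N, for d.
- **Disagreements:** the top and wrist cameras put the carrying rack 4 to 8 mm apart in x, so I placed b, c and d using a position between the two; a went in about 2 mm from the top camera's estimate. In the final top view the arm hid pocket 4, so d was checked only from the scene camera.
- **a versus d:** I identified the end injectors by shape and grip width; I never saw d's plug clearly. The placing order does not depend on it.

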